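Dust the test mark and hold the hardness gauge on it

ROBOT

A 7-joint arm with a two-finger parallel gripper is mounted at the origin on the work surface. World frame = base frame: x ahead of the robot, y to its left, z up, the work surface at z = 0. Lengths are in m, angles in rad, forces in N, time in s.
With the tool pointing down it reaches from about 0.425 to 0.925 m from the base axis. Payload 6.8 kg.
Tool frame: the origin (TCP) lies midway between the tips of the shut fingers; the grasp point (between the pads) lies 19 mm behind it; z points along the fingers, y is the line along which they close (so a half turn about z gives the same grasp; the last joint's range is limited). The gripper opens to 85 mm and grips with 20 to 120 N. Pads are 22 mm wide; open, the fingers measure 114 mm over their backs; the gripper's body (76 mm by 85 mm) begins 54 mm behind the grasp point. The pads swing forward as they close: fully open they stand 13 mm farther back than shut.
Start: joints at [-1.348, 0.477, 0.022, 1.555, -0.011, 1.109, -0.083], TCP at [0.219, 0.638, 0.204] pointing down, gripper open.
Joint ranges: [-2.96, 2.96], [-0.34, 2.1], [-1.41, 1.46], [0.24, 2.44], [-1.37, 4.51], [0.17, 1.92], [-2.96, 2.96]. Speed limits (rad/s): [2.39, 2.39, 3.14, 3.14, 3.14, 3.14, 3.14].

INTERFACE

Orientations are given as a rotation vector (axis times angle).
In Python, from bench import status, vision, r gives the robot as it stands. The module is installed in compiled form; this text tells all that it offers.
- The arm moves only by the shell command python3 -m handwheel 'ROWS' [OPENING] [FORCE]. ROWS is JSON, a list of rows, each an object with "dp": the shift along the tool's x, y, z in m, a list of three; "delta_rot": the turn, a rotation vector about the tool's x, y, z in rad, a list of three. In form: [{"dp": [x, y, z], "delta_rot": [rx, ry, rz]}, ...]. A call has 1 to 12 rows; each row is the pose to reach, as a shift and turn from the pose commanded when the call began, along the tool's axes at that moment; what a row does not reach only later rows make up. A row lasts 1/8 s, in which the tool goes at most 62.5 mm and 10.7 degrees, less where a joint would pass 70% of its speed; a pose out of reach is approached as far as the arm can. A call with a gripper value outside its range is refused whole. OPENING is the opening, from 0 (shut) to 1 (fully open), set as the call begins (- or left out, the last holds). The fingers move at their own pace and stop on an object; FORCE is the grip in N (left out, the last holds). Time passes only in rows, so rows that repeat a pose let the fingers close. It gives the time, the measured TCP pose, the force, the opening and the grip force at its end, in the units of the state.
- status.get_obs(): the state, without advancing time (a new reading comes with each control period).
- vision.grab_frame(name): name is "side" or "top" or "wrist"; returns a dict with "img" (420x560x3 uint8, blue, green, red), "fovy" (degrees; the focal length in pixels is half the picture's height over the tangent of half this angle, whatever the lens; pixels are square), "cx", "cy" (the principal point, pixels), "world_from_camera" (4x4, takes a point from camera to world coordinates). Camera axes: x right, y up, looking along -z (the intrinsics and any distortion apply to the point x, -y, -z); pixel columns grow to the right and rows downward; lengths in m; the calibration is good to about 2 mm. The wrist camera is an equidistant fisheye: a pixel r from the principal point sees the ray r / f radians off the axis. A picture is of the moment at which its call begins. There is no depth.
- r.hand_in(): hands the job in; it is judged then, once.
The state is a dict: "clock": time; "joints": joint angles; "qvel": joint speeds; "tau": joint torques, N m; "tcp_pos": TCP position; "orientation": TCP orientation; "contact_force": force on the tool from outside, world axes, zero at the start; "moment": the same for the moment, N m; "grip_width": finger opening in m; "gripper_force": force on a finger pad.
Only numpy, scipy, OpenCV 4.12 (cv2) and the standard library are available. Lean on these libraries where they do the work, as an engineer would, in place of code of your own. Each camera call takes 0.05 s, during which the arm holds its last target. There are 200 camera calls.

TASK

Check the hardness of the white cast part: first press the red nozzle cap of the blue air can fully down and let it spring back up, to blow the test mark clean. Then take the orange gauge out of its grey stand and hold its plunger tip on the red dot of the sloping face, with the gauge square to that face and pressed on so lightly that the plunger goes about half way in (some 3 to 4 N), never ramming it. Leave the other things on the bench alone, and finish while still holding the gauge there: do not put it down or let go.

Things in the scene. Friction and masses are not known exactly. Their poses are not given: they have to be found in the camera images.
- cap_top (a point): centre of the flat top of the red nozzle cap (30 mm across, 20 mm tall) on a blue and yellow air can (66 mm across) that is fixed to the bench in a dark steel collar. The cap's top stands 177 mm above the bench. A black nozzle tube points from the cap to the white part
- cap (a joint): how far the sprung cap is pushed down, m: 0 up, 0.006 fully down. The spring needs 2.4 N to start and 6 N at the bottom; anything above 0.004 counts as pressed; it returns by itself
- stand: fixed grey plastic block 75 x 75 mm, 60 mm tall, with a 20 mm round hole through its middle in which the gauge's nose stands. Origin: centre of its underside, on the bench; z up
- gauge: loose orange gauge, 0.16 kg, upright in the stand: square body 26 x 26 x 70 mm with a black grip band 19 to 49 mm above the origin and a 2 mm top cap; below it a round aluminium nose 16 mm across, 30 mm long, then the plunger, 16 mm out. Origin: on the axis at the underside of the square body, resting on the stand's top, 60 mm up; z along the axis towards the top cap, x and y square to the sides
- tip (a point): the lowest point of the gauge's round-ended plunger (6 mm across), on the gauge's axis, 46 mm below the gauge's origin when the plunger is fully out; it moves with the plunger
- plunger (a joint): how far the plunger is pushed into the gauge, m: 0 out, 0.012 fully in. Spring: 1 N to start, 3.4 N at 0.006, 5.8 N at 0.012
- work: fixed white plastic cast part: a scalloped disc about 210 mm across over its lobes and 28 mm thick, with a block in its middle whose top is the sloping test face (80 mm up the slope by 70 mm wide). Origin: centre of the disc's underside, on the bench; the face looks up and to the part's own -x, 20 degrees from level
- spot (a point): centre of the red dot (10 mm across, within a black ring 28 mm across) in the middle of the sloping face, 62 mm above the bench. Its z axis is the face's outward normal, 20 degrees from vertical; x points up the slope, y across it
- screwdriver: bystander: screwdriver with orange handle lying on the bench; leave alone
- tape: bystander: yellow ring of tape, 80 mm across, 25 mm high, lying flat; origin at the centre of its underside; leave alone
- pliers_box: bystander: black plastic case 110 x 40 x 30 mm; origin at the centre of its underside; leave alone
Not all that is in view belongs to the job. What is shaped like the gauge but yellow is not meant.

How it is judged:
On the way, in this order (a step that is already met when the one before it is completed fails the run):
1. the nozzle cap is pressed down (value of joint cap above 0.004 m), for 0.1 s.
2. the nozzle cap has sprung back up (value of joint cap below 0.001 m), for 0.1 s.
3. the gauge is held in the fingers, out of its stand (height (world z) of tip above 0.065 m and contact force between gauge and the fingers above 1 N), for 0.2 s.
At the end, for the whole second after the job is handed in: The fingers hold the gauge still with its tip within 6 mm of the centre of the red dot, its axis within 8 degrees of the face's normal, the plunger pushed in 2.5 to 9.5 mm and the push on the part between 1 and 7 N; the nozzle cap is up (distance between tip and spot below 0.006 m and angle between the z axis of gauge and the z axis of spot, either way round below 0.14 rad and value of joint plunger between 0.0025 and 0.0095 m and contact force between gauge and work between 1 and 7 N and contact force between gauge and the fingers above 1 N and linear speed of gauge below 0.02 m/s and value of joint cap below 0.001 m); the arm keeps its last pose, push and grip.
It fails at once if the gauge is rammed on the part (over 15 N) (contact force between gauge and work above 15 N).
It fails at once if a bystander is moved by over 30 mm (distance of any of screwdriver, tape, pliers_box from where it was at the start of the episode above 0.03 m).
It also fails if it takes over 48 s, if anything falls off the work surface, if the arm or the gripper's body presses on something with over 40 N, if the wrist force passes 120 N, or if a joint passes its speed limit or range.

## Working session

There is one attempt and no reset: what is moved stays moved. The work goes in short steps, Python scripts to look and compute and a shell command to move; the robot and the scene stay as the last step left them, time stands still between calls to the robot, and variables do not carry over. Pictures are saved under pics/ and viewed, at most 10 in all, crops included, and the job is handed in when it is done.

```bash
mkdir -p pics; cat > h.py <<'E'
import numpy as np, cv2
from bench import status, vision, r
from scipy.spatial.transform import Rotation as R
def grab(n): return vision.grab_frame(n)
def f(c): return 210/np.tan(np.radians(c["fovy"])/2)
def ray(c,u,v,fish=False):
    x,y=(u-c["cx"])/f(c),(v-c["cy"])/f(c)
    if fish:
        t=np.hypot(x,y); s=np.sin(t)/t if t>1e-9 else 1; d=np.array([x*s,-y*s,-np.cos(t)])
    else: d=np.array([x,-y,-1.])
    T=np.array(c["world_from_camera"]); d=T[:3,:3]@d; return T[:3,3],d/np.linalg.norm(d)
def onplane(c,u,v,z,fish=False):
    o,d=ray(c,u,v,fish); return o+d*(z-o[2])/d[2]
def two(a,b):
    (o1,d1),(o2,d2)=a,b
    s=np.linalg.lstsq(np.c_[d1,-d2],o2-o1,rcond=None)[0]
    p,q=o1+d1*s[0],o2+d2*s[1]; return (p+q)/2,np.linalg.norm(p-q)
E
python3 - <<'E'
from h import *
for n in("top","side"):
    c=grab(n); cv2.imwrite(f"pics/{n}0.png",c["img"]); print(n,c["fovy"],c["cx"],c["cy"],np.round(c["world_from_camera"],3).tolist())
s=status.get_obs(); print(s)
E
```

```text
top 53.17302410574689 273.74108516807524 211.8380578909372 [[0.014, 0.988, -0.153, 0.388], [-1.0, 0.014, 0.001, 0.02], [0.003, 0.153, 0.988, 1.379], [0.0, 0.0, 0.0, 1.0]]
side 54.46434816766369 284.4247708935976 212.62096568507917 [[-0.887, 0.357, -0.293, 0.296], [-0.462, -0.67, 0.581, 0.604], [0.011, 0.651, 0.759, 0.887], [0.0, 0.0, 0.0, 1.0]]
{'clock': 0.1, 'joints': array([-1.34808551,  0.47772758,  0.02234793,  1.55633981, -0.01147703,
        1.10929668, -0.0830994 ]), 'qvel': array([ 0.00102593, -0.00274476,  0.00066719, -0.00249147,  0.00101739,
       -0.00030769,  0.00022687]), 'tau': array([ 3.83900246e-03, -5.97764182e+01,  1.61317628e+00, -2.81953597e+01,
        1.27425665e-02,  4.95242479e-03,  3.50657061e-06]), 'tcp_pos': array([0.21908395, 0.63785177, 0.20282168]), 'orientation': array([-5.17208029e-01, -3.09859380e+00,  2.57293069e-03]), 'contact_force': array([-0.52201919, -0.04083032, -0.49217797]), 'moment': array([-0.04567316,  0.01164669, -0.00128257]), 'gripper_force': 0.0, 'grip_width': 0.08559166078692683}
```

View pics/top0.png

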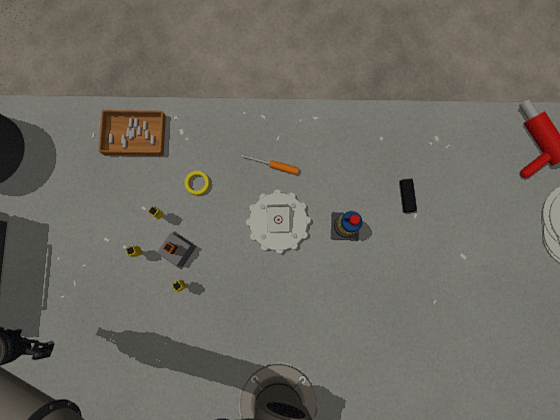

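View pics/side0.png

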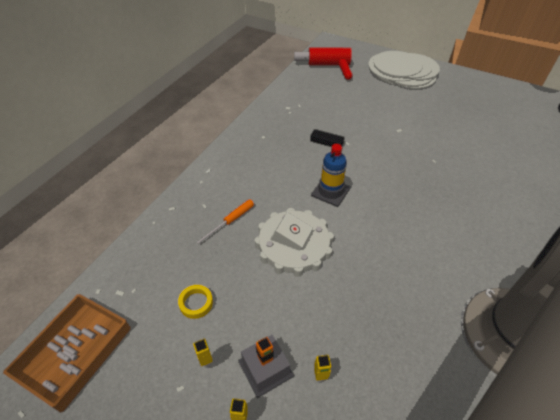

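The top view shows the gauge in its stand at about (172,248), the red dot at (278,219), the red cap at (355,220), and yellow decoys at (155,212), (133,251) and (180,286). The side view shows the gauge at (264,348), the dot at (295,229) and the cap at (336,149).

```bash
cat > m.py <<'E'
from h import *
C={n:grab(n) for n in("top","side")}
def blob(n,box,lo,hi,lo2=None,hi2=None):
    x0,y0,x1,y1=box; h=cv2.cvtColor(C[n]["img"][y0:y1,x0:x1],cv2.COLOR_BGR2HSV)
    m=cv2.inRange(h,lo,hi)
    if lo2: m|=cv2.inRange(h,lo2,hi2)
    k,l,s,c=cv2.connectedComponentsWithStats(m); i=1+np.argmax(s[1:,4])
    return c[i]+[x0,y0],s[i],m
red=((0,110,70),(6,255,255),(172,110,70),(180,255,255))
for nm,bt,bs,z in(("cap",(335,200,375,240),(325,140,347,160),.177),("dot",(268,209,288,229),(285,220,305,238),.062)):
    a,sa,_=blob("top",bt,*red); b,sb,_=blob("side",bs,*red)
    p,e=two(ray(C["top"],*a),ray(C["side"],*b))
    print(nm,a,sa,b,sb,p.round(4),e.round(4),onplane(C["top"],*a,z).round(4),onplane(C["side"],*b,z).round(4))
big=[cv2.resize(C["top"]["img"][y:y+60,x:x+80],None,fx=6,fy=6,interpolation=cv2.INTER_CUBIC)[:, :] for x,y in((140,220),)]
s=[cv2.resize(C["side"]["img"][y:y+60,x:x+80],None,fx=5,fy=5,interpolation=cv2.INTER_CUBIC) for x,y in((225,330),(255,200))]
t=[cv2.resize(C["top"]["img"][y:y+60,x:x+80],None,fx=5,fy=5,interpolation=cv2.INTER_CUBIC) for x,y in((135,220),(240,190))]
cv2.imwrite("pics/crop.png",np.vstack([np.hstack(t),np.hstack(s)]))
E
python3 m.py
```

```text
cap [353.97530864 219.4691358 ] [14 15 11 10 81] [336.22123894 148.73451327] [  6   3  11  13 113] [ 0.5561 -0.2147  0.1661] 0.0012 [ 0.5552 -0.2125  0.177 ] [ 0.5516 -0.2024  0.177 ]
dot [278.         219.28571429] [9 9 3 3 7] [294.5 228.5] [9 8 2 2 4] [0.5681 0.0057 0.0589] 0.0015 [0.5684 0.006  0.062 ] [0.5663 0.0078 0.062 ]
```

View pics/crop.png

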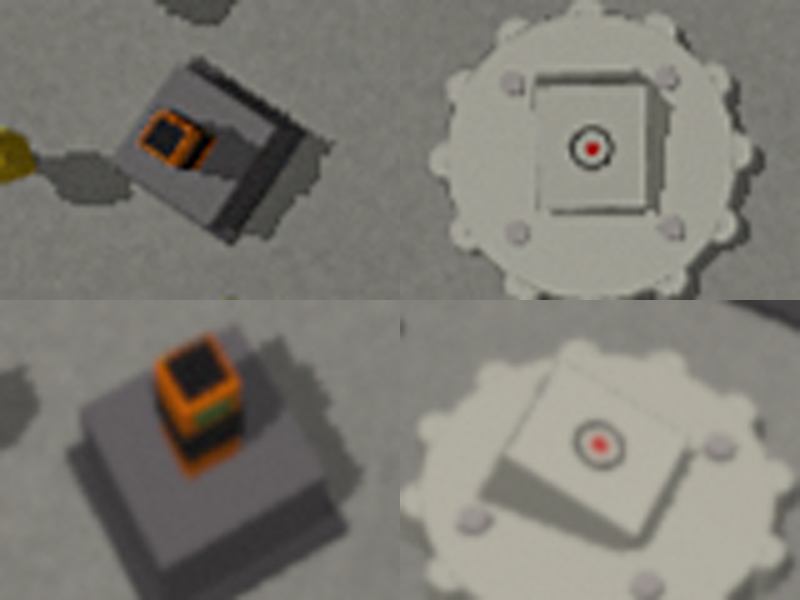

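The crop shows the gauge top at about (168.6,246.6) in the top view. In the side crop the wedge wall is tallest on the +x side, so the face looks towards world -x.

```bash
cat >> h.py <<'E'
def go(p,Rt):
    s=status.get_obs(); R0=R.from_rotvec(s["orientation"])
    print("dp",R0.inv().apply(np.array(p)-s["tcp_pos"]).round(4),"rot",(R0.inv()*Rt).as_rotvec().round(4))
def down(deg,tilt=0): # deg: yaw of tool x axis in world, pointing down
    return R.from_euler("z",deg,degrees=True)*R.from_euler("x",180,degrees=True)
E
python3 - <<'E'
from h import *
c=grab("top"); w=grab("wrist"); s=status.get_obs()
print("gauge",onplane(c,168.6,246.6,.132))
for q in((183,59),(118,150),(305,130),(212,230)): print(onplane(c,135+q[0]/5,220+q[1]/5,.06)[:2].round(3))
for q,z in(((535,78),.0757),((648,85),.0757),((645,210),.0483),((538,210),.0483)): print(onplane(c,240+(q[0]-400)/5,190+q[1]/5,z)[:2].round(3))
R0=R.from_rotvec(s["orientation"]); T=np.array(w["world_from_camera"])
print("camTool",R0.inv().apply(T[:3,3]-s["tcp_pos"]).round(3),(R0.inv().as_matrix()@T[:3,:3]).round(3).tolist(),w["fovy"],f(w))
print(R0.as_matrix().round(2))
cv2.imwrite("pics/w0.png",w["img"])
for p,a in(((.47,.25,.3),0),((.556,-.214,.26),0)):
  for yaw in(0,90,180,-90): print(p,yaw,end=" "); go(p,down(yaw))
E
```

```text
gauge [0.47241087 0.33028399 0.132     ]
[0.524 0.341]
[0.466 0.379]
[0.48  0.262]
[0.417 0.318]
[0.61  0.041]
[ 0.606 -0.03 ]
[ 0.53 -0.03]
[0.529 0.038]
camTool [ 0.079 -0.    -0.169] [[-0.001, 0.953, 0.304], [1.0, 0.001, -0.0], [-0.001, 0.304, -0.953]] 65.70646984690485 325.19226210127806
[[-0.95  0.32 -0.  ]
 [ 0.32  0.95 -0.  ]
 [-0.   -0.   -1.  ]]
(0.47, 0.25, 0.3) 0 dp [-0.3633 -0.2858 -0.0964] rot [-1.0000e-04  8.0000e-04  2.8108e+00]
(0.47, 0.25, 0.3) 90 dp [-0.3633 -0.2858 -0.0964] rot [-4.00e-04  4.00e-04  1.24e+00]
(0.47, 0.25, 0.3) 180 dp [-0.3633 -0.2858 -0.0964] rot [-5.000e-04 -1.000e-04 -3.308e-01]
(0.47, 0.25, 0.3) -90 dp [-0.3633 -0.2858 -0.0964] rot [-4.0000e-04 -5.0000e-04 -1.9016e+00]
(0.556, -0.214, 0.26) 0 dp [-0.5954 -0.6967 -0.0562] rot [-1.0000e-04  8.0000e-04  2.8108e+00]
(0.556, -0.214, 0.26) 90 dp [-0.5954 -0.6967 -0.0562] rot [-4.00e-04  4.00e-04  1.24e+00]
(0.556, -0.214, 0.26) 180 dp [-0.5954 -0.6967 -0.0562] rot [-5.000e-04 -1.000e-04 -3.308e-01]
(0.556, -0.214, 0.26) -90 dp [-0.5954 -0.6967 -0.0562] rot [-4.0000e-04 -5.0000e-04 -1.9016e+00]
```

```bash
python3 - <<'E'
from h import *
go((.472,.33,.27),down(145))
E
```

```text
dp [-0.3392 -0.2094 -0.0665] rot [-5.000e-04  1.000e-04  2.801e-01]
```

```bash
python3 -m handwheel '[{"dp":[-0.05,-0.03,-0.066],"delta_rot":[0,0,0.05]},{"dp":[-0.1,-0.06,-0.066],"delta_rot":[0,0,0.1]},{"dp":[-0.15,-0.09,-0.066],"delta_rot":[0,0,0.14]},{"dp":[-0.2,-0.12,-0.066],"delta_rot":[0,0,0.2]},{"dp":[-0.25,-0.15,-0.066],"delta_rot":[0,0,0.25]},{"dp":[-0.3,-0.18,-0.066],"delta_rot":[0,0,0.28]},{"dp":[-0.339,-0.209,-0.066],"delta_rot":[0,0,0.28]},{"dp":[-0.339,-0.209,-0.066],"delta_rot":[0,0,0.28]},{"dp":[-0.339,-0.209,-0.066],"delta_rot":[0,0,0.28]},{"dp":[-0.339,-0.209,-0.066],"delta_rot":[0,0,0.28]}]'
python3 - <<'E'
from h import *
c=grab("wrist"); cv2.imwrite("pics/w1.png",c["img"])
E
```

```text
clock: 1.55
tcp_pos: [0.4708, 0.3323, 0.2696]
orientation: [-0.94, -2.997, -0.0]
contact_force: [0.3, -0.8, 0.8]
grip_width: 0.0854
gripper_force: 0.0
```

View pics/w1.png

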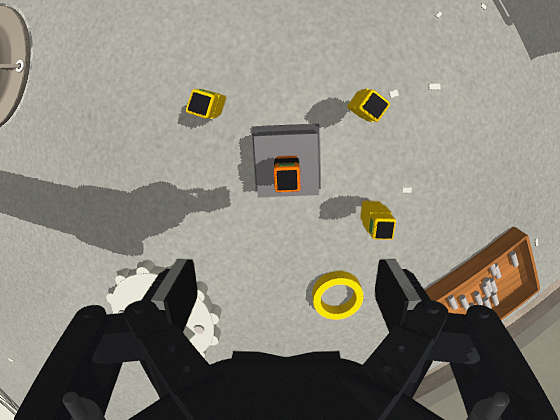

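The wrist view shows the gauge's black top with its orange rim at about (287,180), nearly aligned with the picture and the stand. The stand's top spans about (253..320,133..196).

```bash
python3 - <<'E'
from h import *
c=grab("wrist"); im=c["img"]; h=cv2.cvtColor(im,cv2.COLOR_BGR2HSV)
# black top inside the orange rim
m=cv2.inRange(h[150:205,262:312],(0,0,0),(180,255,60))
k,l,s,cc=cv2.connectedComponentsWithStats(m,connectivity=4); print(s,cc)
o=cv2.inRange(h[150:205,262:312],(3,150,120),(18,255,255))
k,lo,so,co=cv2.connectedComponentsWithStats(o); print(so)
def rect(mask,z,off):
    ys,xs=np.where(mask); P=np.array([onplane(c,x+off[0],y+off[1],z,True)[:2] for x,y in zip(xs,ys)])
    print(cv2.minAreaRect((P*1000).astype(np.float32)),P.mean(0).round(4))
for i in range(1,k):
    if s[i,4]>60: rect(l==i,.132,(262,150))
g=cv2.inRange(h[125:200,245:325],(100,10,60),(140,120,140)); 
k,l,s,cc=cv2.connectedComponentsWithStats(g); i=1+np.argmax(s[1:,4]); print(s[i]); rect(l==i,.06,(245,125))
E
```

```text
[[   0    0   50   55 2247]
 [  12    8   25    7  123]
 [  15   20   20   20  380]] [[24.5211393  27.50244771]
 [23.44715447 10.14634146]
 [24.71578947 29.48421053]]
[[   0    0   50   55 2445]
 [  14    6   21    2   25]
 [  12   13   27   29  280]]
((451.5978698730469, 345.58740234375), (23.346750259399414, 5.755102157592773), 59.95075607299805) [0.4515 0.3452]
((467.7925109863281, 335.08355712890625), (18.564342498779297, 19.03252410888672), 55.12862014770508) [0.4678 0.3353]
[27 40  2 19 30]
((467.20245361328125, 315.4071044921875), (1.2048146724700928, 22.093090057373047), 54.50798797607422) [0.4679 0.3149]
```

```bash
python3 - <<'E'
from h import *
go((.556,-.2145,.235),down(90))
E
```

```text
dp [-0.382  -0.3999  0.0345] rot [-3.000e-04 -3.000e-04  9.626e-01]
```

```bash
python3 -m handwheel '[{"dp":[-0.038,-0.04,0],"delta_rot":[0,0,0.1]},{"dp":[-0.076,-0.08,0],"delta_rot":[0,0,0.2]},{"dp":[-0.115,-0.12,0],"delta_rot":[0,0,0.3]},{"dp":[-0.153,-0.16,0],"delta_rot":[0,0,0.4]},{"dp":[-0.19,-0.2,0],"delta_rot":[0,0,0.5]},{"dp":[-0.23,-0.24,0],"delta_rot":[0,0,0.6]},{"dp":[-0.268,-0.28,0],"delta_rot":[0,0,0.7]},{"dp":[-0.306,-0.32,0],"delta_rot":[0,0,0.8]},{"dp":[-0.345,-0.36,0.01],"delta_rot":[0,0,0.9]},{"dp":[-0.382,-0.4,0.034],"delta_rot":[0,0,0.962]},{"dp":[-0.382,-0.4,0.034],"delta_rot":[0,0,0.962]},{"dp":[-0.382,-0.4,0.034],"delta_rot":[0,0,0.962]}]' 0 20
python3 - <<'E'
from h import *
c=grab("wrist"); cv2.imwrite("pics/w2.png",c["img"])
h=cv2.cvtColor(c["img"],cv2.COLOR_BGR2HSV); m=cv2.inRange(h,(0,110,70),(6,255,255))|cv2.inRange(h,(172,110,70),(180,255,255))
k,l,s,cc=cv2.connectedComponentsWithStats(m)
for i in range(1,k):
    if s[i,4]>15: print(s[i],cc[i].round(1),onplane(c,*cc[i],.177,True).round(4),onplane(c,*cc[i],.062,True).round(4))
print(status.get_obs()["tcp_pos"],status.get_obs()["grip_width"])
E
```

```text
clock: 3.15
tcp_pos: [0.5559, -0.215, 0.2355]
orientation: [-2.222, -2.22, -0.0]
contact_force: [-0.3, 1.0, -0.3]
grip_width: -0.0002
gripper_force: 0.0
[ 265  182   39   41 1219] [284.1 202. ] [ 0.5531 -0.2094  0.177 ] [ 0.5525 -0.2459  0.062 ]
[ 0.55620594 -0.21430191  0.23580341] 0.00029627036285388974
```

View pics/w2.png

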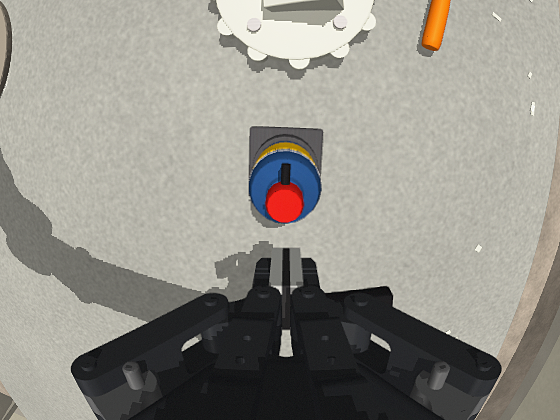

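The wrist picture shows the cap at (284,202) with the shut fingertips at (287,250). The cap is at about (0.554,-0.211).

```bash
python3 -m handwheel '[{"dp":[0.003,-0.002,0.03],"delta_rot":[0,0,0]},{"dp":[0.003,-0.002,0.05],"delta_rot":[0,0,0]},{"dp":[0.003,-0.002,0.056],"delta_rot":[0,0,0]},{"dp":[0.003,-0.002,0.059],"delta_rot":[0,0,0]},{"dp":[0.003,-0.002,0.061],"delta_rot":[0,0,0]},{"dp":[0.003,-0.002,0.063],"delta_rot":[0,0,0]},{"dp":[0.003,-0.002,0.064],"delta_rot":[0,0,0]},{"dp":[0.003,-0.002,0.064],"delta_rot":[0,0,0]},{"dp":[0.003,-0.002,0.064],"delta_rot":[0,0,0]}]'
python3 -c "
from h import *
print(status.get_obs()['tcp_pos'],status.get_obs()['contact_force'])"
```

```text
clock: 4.32
tcp_pos: [0.5535, -0.2132, 0.1718]
orientation: [2.224, 2.219, 0.0]
contact_force: [-0.2, 0.1, 0.9]
grip_width: 0.0001
gripper_force: 0.0
[ 0.55353891 -0.21319718  0.17176402] [-0.17988832  0.09230023  0.93173176]
```

```bash
python3 -m handwheel '[{"dp":[0,0,0.001],"delta_rot":[0,0,0]},{"dp":[0,0,0.001],"delta_rot":[0,0,0]}]'
python3 - <<'E'
from h import *
c=grab("side"); a=cv2.resize(c["img"][90:210,270:400],None,fx=3,fy=3)
w=grab("wrist"); b=cv2.resize(w["img"][120:320,180:400],None,fx=1.8,fy=1.8); cv2.imwrite("pics/p3.png",np.hstack([a,b]))
E
```

```text
clock: 4.58
tcp_pos: [0.5534, -0.2131, 0.1706]
orientation: [-2.224, -2.219, 0.0]
contact_force: [-1.0, 0.2, 0.8]
grip_width: -0.0001
gripper_force: 0.0
```

View pics/p3.png

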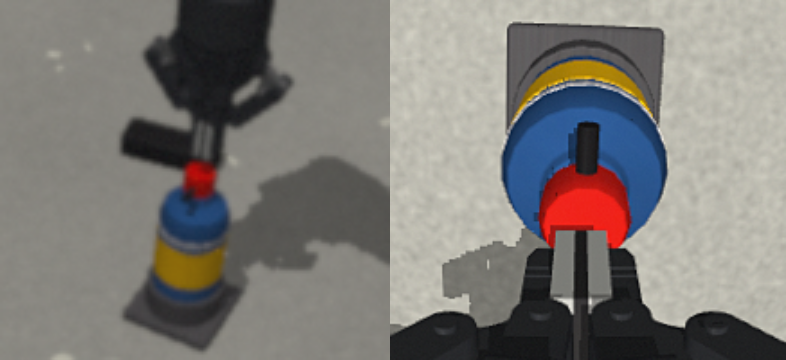

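The picture shows the fingertips over the cap with hardly any force reading, so I'll go down in small steps.

```bash
python3 -m handwheel '[{"dp":[0.002,0,0.001],"delta_rot":[0,0,0]},{"dp":[0.002,0,0.002],"delta_rot":[0,0,0]},{"dp":[0.002,0,0.002],"delta_rot":[0,0,0]}]'
python3 -m handwheel '[{"dp":[0,0,0.001],"delta_rot":[0,0,0]},{"dp":[0,0,0.002],"delta_rot":[0,0,0]},{"dp":[0,0,0.002],"delta_rot":[0,0,0]}]'
python3 - <<'E'
from h import *
for i in range(4):
    w=grab("wrist");print(status.get_obs()["contact_force"].round(2))
c=grab("side"); a=cv2.resize(c["img"][120:190,300:370],None,fx=5,fy=5)
b=cv2.resize(w["img"][180:300,220:340],(350,350)); cv2.imwrite("pics/p4.png",np.hstack([a,b]))
E
```

```text
clock: 5.05
tcp_pos: [0.5534, -0.211, 0.1686]
orientation: [-2.223, -2.219, 0.0]
contact_force: [-0.5, -0.3, -0.6]
grip_width: -0.0
gripper_force: 0.0
clock: 5.42
tcp_pos: [0.5534, -0.2111, 0.1666]
orientation: [-2.224, -2.219, 0.0]
contact_force: [1.1, -0.9, 0.0]
grip_width: 0.0004
gripper_force: 0.0
[-1.09  0.69 -0.06]
[-0.21 -0.21  0.13]
[ 0.   -0.4   0.57]
[-0.69 -0.51  0.13]
```

View pics/p4.png

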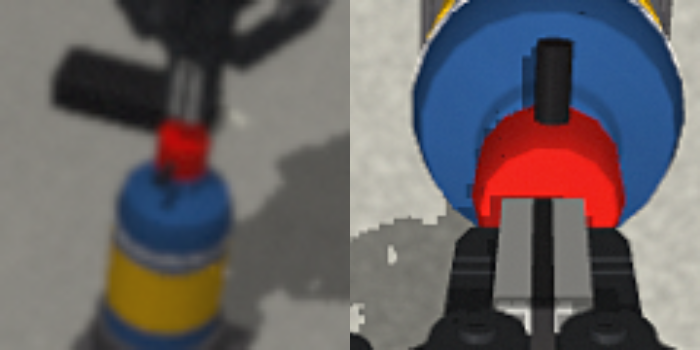

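The fingers are still just above the cap with no contact, so I'm continuing down.

```bash
for i in 1 2; do python3 -m handwheel '[{"dp":[0,0,0.001],"delta_rot":[0,0,0]},{"dp":[0,0,0.002],"delta_rot":[0,0,0]},{"dp":[0,0,0.002],"delta_rot":[0,0,0]}]' | grep -E "tcp|contact"; done
python3 - <<'E'
from h import *
for i in range(3):
    w=grab("wrist");print(status.get_obs()["contact_force"].round(2),status.get_obs()["moment"].round(2))
h=cv2.cvtColor(w["img"],cv2.COLOR_BGR2HSV)
print(h[225:262,272,:].tolist())
E
```

```text
tcp_pos: [0.5534, -0.2111, 0.1646]
contact_force: [0.0, 0.2, 0.0]
tcp_pos: [0.5534, -0.2111, 0.1626]
contact_force: [-0.2, -0.4, -0.5]
[-0.31  1.    0.18] [0.05 0.05 0.02]
[-0.16  0.2  -0.34] [ 0.01 -0.06  0.02]
[ 0.02  0.66 -0.15] [-0.    0.01  0.02]
[[1, 232, 135], [1, 225, 136], [0, 224, 139], [1, 228, 140], [1, 226, 143], [1, 237, 145], [1, 224, 148], [1, 226, 152], [1, 227, 157], [1, 225, 162], [1, 231, 169], [1, 219, 100], [2, 233, 171], [1, 233, 174], [1, 231, 221], [2, 230, 241], [1, 225, 241], [2, 224, 243], [1, 223, 242], [1, 230, 240], [1, 228, 244], [1, 232, 255], [1, 207, 148], [6, 41, 118], [85, 42, 140], [85, 44, 140], [84, 39, 138], [85, 36, 136], [85, 36, 135], [84, 30, 135], [79, 27, 133], [83, 23, 132], [75, 16, 131], [50, 6, 129], [36, 10, 130], [36, 10, 129], [24, 10, 126]]
```

```bash
for i in 1 2 3; do python3 -m handwheel '[{"dp":[0,0,0.0007],"delta_rot":[0,0,0]},{"dp":[0,0,0.0015],"delta_rot":[0,0,0]},{"dp":[0,0,0.0015],"delta_rot":[0,0,0]}]' | grep -E "tcp|contact"; done
```

```text
tcp_pos: [0.5534, -0.2111, 0.1611]
contact_force: [0.1, 0.5, -0.3]
tcp_pos: [0.5535, -0.2111, 0.1596]
contact_force: [-0.0, 0.2, 1.4]
tcp_pos: [0.5535, -0.2111, 0.1581]
contact_force: [-0.1, 0.0, 0.1]
```

```bash
for i in 1 2 3 4; do python3 -m handwheel '[{"dp":[0,0,0.0007],"delta_rot":[0,0,0]},{"dp":[0,0,0.0015],"delta_rot":[0,0,0]},{"dp":[0,0,0.0015],"delta_rot":[0,0,0]}]' | grep -E "tcp|contact"; done
python3 - <<'E'
from h import *
w=grab("wrist");h=cv2.cvtColor(w["img"],cv2.COLOR_BGR2HSV)
print(h[222:262,272,2].tolist())
b=cv2.resize(w["img"][180:300,200:360],None,fx=3,fy=3)
c=grab("side"); a=cv2.resize(c["img"][110:182,300:370],(350,360),interpolation=cv2.INTER_CUBIC)
cv2.imwrite("pics/p5.png",np.hstack([a,b[:, 0:440]]))
E
```

```text
tcp_pos: [0.5534, -0.2111, 0.1566]
contact_force: [0.5, -0.5, -0.3]
tcp_pos: [0.5534, -0.2111, 0.1551]
contact_force: [0.6, -0.2, -0.2]
tcp_pos: [0.5535, -0.2111, 0.1536]
contact_force: [-0.2, -0.2, 0.3]
tcp_pos: [0.5534, -0.2111, 0.1521]
contact_force: [-0.4, 0.2, -0.4]
[122, 126, 120, 124, 146, 163, 170, 109, 137, 134, 135, 135, 138, 141, 142, 144, 146, 150, 154, 159, 164, 168, 172, 174, 184, 188, 151, 141, 140, 140, 139, 138, 135, 135, 135, 132, 131, 131, 129, 126]
```

View pics/p5.png

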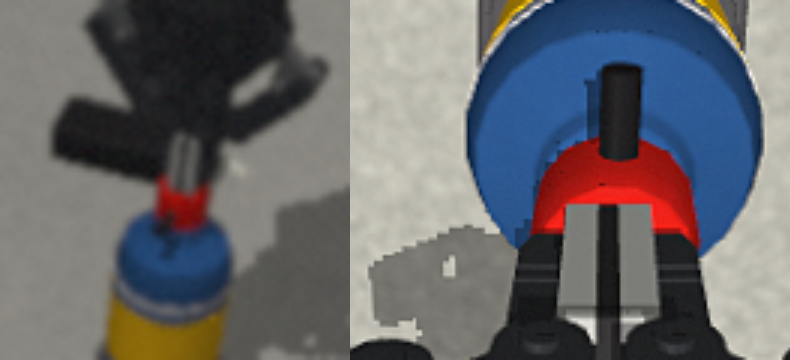

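Rays from the wrist picture put the visible fingertip about 15–25 mm behind the nominal TCP. That agrees with there being no contact yet, so I'm continuing in guarded small steps.

```bash
for i in 1 2 3 4; do python3 -m handwheel '[{"dp":[0,0,0.0007],"delta_rot":[0,0,0]},{"dp":[0,0,0.0015],"delta_rot":[0,0,0]},{"dp":[0,0,0.0015],"delta_rot":[0,0,0]}]' | grep -E "tcp|contact"; done
python3 - <<'E'
from h import *
w=grab("wrist"); g=w["img"]
im=cv2.imread("pics/w2.png")
for n,i in(("w2",im),("now",g)):
    print(n,[tuple(map(int,p)) for p in i[176:300:3,274]])
E
```

```text
tcp_pos: [0.5534, -0.2111, 0.1506]
contact_force: [0.1, 0.0, -0.1]
tcp_pos: [0.5536, -0.2112, 0.1494]
contact_force: [-0.7, 0.4, 2.6]
tcp_pos: [0.5536, -0.2112, 0.1478]
contact_force: [-0.7, 0.8, 3.6]
tcp_pos: [0.5536, -0.2112, 0.1462]
contact_force: [-0.6, 1.2, 4.5]
w2 [(154, 92, 49), (130, 80, 39), (132, 79, 33), (4, 13, 138), (18, 21, 147), (19, 23, 164), (30, 40, 243), (26, 33, 239), (26, 35, 238), (29, 37, 239), (30, 37, 239), (29, 36, 239), (26, 39, 239), (24, 34, 238), (26, 35, 250), (94, 63, 37), (108, 117, 117), (109, 116, 117), (181, 194, 195), (187, 196, 198), (179, 189, 191), (177, 190, 191), (180, 190, 192), (189, 200, 202), (113, 115, 115), (116, 121, 120), (116, 122, 121), (117, 122, 122), (115, 120, 119), (117, 121, 121), (117, 121, 121), (117, 122, 122), (118, 123, 122), (116, 121, 120), (117, 121, 120), (117, 121, 120), (110, 116, 115), (137, 142, 143), (33, 33, 30), (33, 31, 32), (31, 31, 29), (34, 33, 32)]
now [(105, 53, 29), (219, 225, 233), (95, 54, 27), (100, 63, 33), (106, 65, 32), (110, 67, 36), (121, 74, 38), (155, 93, 47), (155, 92, 46), (156, 93, 48), (156, 93, 48), (155, 93, 49), (154, 93, 47), (155, 94, 47), (156, 92, 47), (147, 87, 44), (125, 77, 41), (129, 79, 39), (92, 62, 98), (14, 17, 137), (16, 21, 144), (18, 22, 150), (21, 25, 163), (11, 15, 107), (123, 127, 119), (120, 124, 125), (120, 124, 124), (119, 123, 124), (121, 125, 125), (121, 124, 125), (120, 124, 125), (120, 124, 125), (119, 123, 124), (120, 124, 124), (119, 122, 122), (120, 124, 123), (69, 73, 72), (74, 77, 77), (32, 32, 32), (33, 33, 32), (34, 32, 29), (34, 33, 31)]
```

Contact starts at reported TCP z of about 0.150, so the real fingertips sit about 27 mm behind the reported TCP. I'll finish the press and then release.

```bash
python3 -m handwheel '[{"dp":[0,0,0.001],"delta_rot":[0,0,0]},{"dp":[0,0,0.002],"delta_rot":[0,0,0]},{"dp":[0,0,0.002],"delta_rot":[0,0,0]},{"dp":[0,0,0.002],"delta_rot":[0,0,0]}]' 
python3 -c "
from h import *
for i in range(3): grab('top'); print(status.get_obs()['contact_force'])"
```

```text
clock: 11.35
tcp_pos: [0.5535, -0.2112, 0.1443]
orientation: [2.224, 2.219, 0.0]
contact_force: [-0.8, 0.9, 5.4]
grip_width: -0.0003
gripper_force: 2.7
[-0.54825318 -0.01386846  6.06460369]
[-1.6850434   1.30452625  6.09396113]
[-0.74109173  0.5195272   5.04899795]
```

```bash
python3 -m handwheel '[{"dp":[0,0,0.0007],"delta_rot":[0,0,0]},{"dp":[0,0,0.0007],"delta_rot":[0,0,0]},{"dp":[0,0,-0.006],"delta_rot":[0,0,0]},{"dp":[0,0,-0.02],"delta_rot":[0,0,0]},{"dp":[0,0,-0.04],"delta_rot":[0,0,0]},{"dp":[0,0,-0.09],"delta_rot":[0,0,0]},{"dp":[0,0,-0.13],"delta_rot":[0,0,0]},{"dp":[0,0,-0.13],"delta_rot":[0,0,0]}]'
python3 - <<'E'
from h import *
w=grab("wrist"); print(w["cx"],w["cy"]); s=status.get_obs()
# pad front edge column scan at row 252
print(w["img"][252,262:312].max(1).tolist()); print(w["img"][272,262:312].max(1).tolist())
T=np.array(w["world_from_camera"]); R0=R.from_rotvec(s["orientation"])
print(R0.inv().apply(T[:3,3]-s["tcp_pos"]).round(4),(R0.inv().as_matrix()@T[:3,:3]).round(4).tolist())
go((.468,.335,.19),down(145))
E
```

```text
clock: 12.5
tcp_pos: [0.5552, -0.2122, 0.2781]
orientation: [2.22, 2.215, 0.006]
contact_force: [-0.2, -0.6, -0.9]
grip_width: -0.0002
gripper_force: 0.0
285.6689839730647 201.8727692988945
[121, 121, 117, 114, 111, 113, 113, 112, 122, 114, 121, 121, 122, 123, 122, 121, 122, 121, 124, 129, 82, 29, 26, 29, 27, 28, 19, 65, 120, 125, 123, 123, 120, 122, 122, 123, 120, 115, 157, 185, 190, 192, 192, 193, 188, 184, 184, 185, 186, 188]
[37, 34, 36, 33, 34, 24, 22, 13, 132, 126, 121, 121, 123, 122, 120, 122, 121, 123, 124, 136, 47, 17, 25, 27, 25, 30, 24, 12, 122, 128, 123, 121, 123, 122, 122, 122, 122, 122, 124, 131, 70, 29, 35, 35, 37, 39, 39, 37, 39, 36]
[ 0.0776 -0.0011 -0.1718] [[-0.0015, 0.9528, 0.3036], [1.0, 0.0027, -0.0037], [-0.0043, 0.3036, -0.9528]]
dp [ 0.5463 -0.0875  0.0854] rot [ 0.0026  0.0018 -0.962 ]
```

```bash
python3 -m handwheel '[{"dp":[0.05,0.002,0],"delta_rot":[0,0,0]},{"dp":[0.1,0.005,0],"delta_rot":[0,0,0]},{"dp":[0.15,0.008,0],"delta_rot":[0,0,0]},{"dp":[0.2,0.01,0],"delta_rot":[0,0,0]},{"dp":[0.24,0.013,0],"delta_rot":[0,0,0]},{"dp":[0.262,0.013,0],"delta_rot":[0,0,0]},{"dp":[0.262,0.013,0],"delta_rot":[0,0,0]},{"dp":[0.262,0.013,0],"delta_rot":[0,0,0]}]' 1
python3 - <<'E'
from h import *
w=grab("wrist"); im=w["img"]; cv2.imwrite("pics/w6.png",im); np.save("w6T.npy",w["world_from_camera"]); print(status.get_obs()["tcp_pos"])
h=cv2.cvtColor(im,cv2.COLOR_BGR2HSV); m=cv2.inRange(h,(0,110,70),(6,255,255))|cv2.inRange(h,(172,110,70),(180,255,255))
k,l,s,cc=cv2.connectedComponentsWithStats(m)
for i in range(1,k):
    if s[i,4]>15: print(s[i],cc[i].round(1),onplane(w,*cc[i],.062,True).round(4),onplane(w,*cc[i],.035,True).round(4),onplane(w,*cc[i],.089,True).round(4))
E
```

```text
clock: 13.55
tcp_pos: [0.5665, 0.0492, 0.2736]
orientation: [-2.225, -2.217, 0.002]
contact_force: [-0.6, 0.1, 0.4]
grip_width: 0.0856
gripper_force: 0.0
[0.56671242 0.04892218 0.27385125]
[282 197   8   8  46] [285.3 200.7] [0.5643 0.0076 0.062 ] [ 0.5642 -0.0009  0.035 ] [0.5644 0.0161 0.089 ]
```

View pics/w6.png

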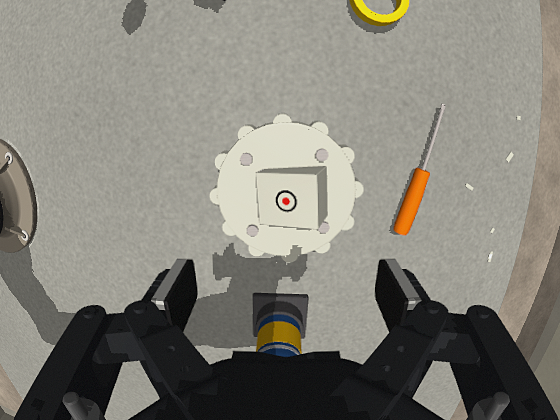

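Wrist picture: the red dot is at (285.3,200.7) with its ring, and the block edges line up with the image (part yaw about 1.5°). This agrees with the top camera to about 3 mm, so the wrist camera is sound and the 27 mm is a tool length offset. Next is the gauge.

```bash
python3 - <<'E'
from h import *
go((.469,.334,.17),down(145.1))
E
```

```text
dp [ 0.2847 -0.0989  0.1037] rot [-1.000e-03  4.000e-04 -9.661e-01]
```

```bash
python3 -m handwheel '[{"dp":[0.04,-0.015,0],"delta_rot":[0,0,-0.15]},{"dp":[0.09,-0.03,0],"delta_rot":[0,0,-0.3]},{"dp":[0.14,-0.05,0],"delta_rot":[0,0,-0.45]},{"dp":[0.19,-0.07,0.01],"delta_rot":[0,0,-0.6]},{"dp":[0.24,-0.085,0.04],"delta_rot":[0,0,-0.75]},{"dp":[0.285,-0.099,0.08],"delta_rot":[0,0,-0.9]},{"dp":[0.285,-0.099,0.104],"delta_rot":[-0.001,0,-0.966]},{"dp":[0.285,-0.099,0.104],"delta_rot":[-0.001,0,-0.966]},{"dp":[0.285,-0.099,0.104],"delta_rot":[-0.001,0,-0.966]},{"dp":[0.285,-0.099,0.104],"delta_rot":[-0.001,0,-0.966]}]'
python3 - <<'E'
from h import *
c=grab("wrist"); im=c["img"]; cv2.imwrite("pics/w7.png",im); h=cv2.cvtColor(im,cv2.COLOR_BGR2HSV)
o=cv2.inRange(h,(3,150,100),(18,255,255)); k,l,s,cc=cv2.connectedComponentsWithStats(o)
i=1+np.argmax([s[j,4]*(abs(cc[j,0]-286)<60) for j in range(1,k)]); x,y,ww,hh,_=s[i]; print(s[i])
b=cv2.inRange(h[y:y+hh,x:x+ww],(0,0,0),(180,255,60)); k,l,s,cc=cv2.connectedComponentsWithStats(b,connectivity=4)
for j in range(1,k):
    if s[j,4]>60:
        ys,xs=np.where(l==j); P=np.array([onplane(c,u+x,v+y,.132,True)[:2] for u,v in zip(xs,ys)])*1000
        print(s[j],(cc[j]+[x,y]).round(1),cv2.minAreaRect(P.astype(np.float32)))
print(status.get_obs()["tcp_pos"],status.get_obs()["orientation"])
E
```

```text
clock: 14.85
tcp_pos: [0.47, 0.3356, 0.1717]
orientation: [0.942, 2.995, 0.004]
contact_force: [-0.1, 0.3, 0.4]
grip_width: 0.0852
gripper_force: 0.0
[265 190  38  43 594]
[  5  14  29  27 739] [283.7 216.8] ((468.0053405761719, 335.32232666015625), (19.391754150390625, 19.07524871826172), 54.95783996582031)
[0.46971784 0.33576773 0.17157899] [0.94119811 2.99527126 0.00420189]
```

```bash
python3 -m handwheel '[{"dp":[0,-0.001,0.03],"delta_rot":[0,0,0]},{"dp":[0,-0.001,0.06],"delta_rot":[0,0,0]},{"dp":[0,-0.001,0.09],"delta_rot":[0,0,0]},{"dp":[0,-0.001,0.11],"delta_rot":[0,0,0]},{"dp":[0,-0.001,0.12],"delta_rot":[0,0,0]},{"dp":[0,-0.001,0.125],"delta_rot":[0,0,0]},{"dp":[0,-0.001,0.125],"delta_rot":[0,0,0]},{"dp":[0,-0.001,0.125],"delta_rot":[0,0,0]}]' 1
python3 -m handwheel '[{"dp":[0,0,0],"delta_rot":[0,0,0]},{"dp":[0,0,0],"delta_rot":[0,0,0]},{"dp":[0,0,0],"delta_rot":[0,0,0]},{"dp":[0,0,0],"delta_rot":[0,0,0]},{"dp":[0,0,0],"delta_rot":[0,0,0]},{"dp":[0,0,0],"delta_rot":[0,0,0]},{"dp":[0,0,0],"delta_rot":[0,0,0]},{"dp":[0,0,0],"delta_rot":[0,0,0]}]' 0.2 40
```

```text
clock: 15.9
tcp_pos: [0.4686, 0.3356, 0.046]
orientation: [0.938, 2.997, 0.003]
contact_force: [-0.5, -0.7, -0.6]
grip_width: 0.0852
gripper_force: 0.0
clock: 16.9
tcp_pos: [0.4682, 0.3354, 0.0454]
orientation: [0.938, 2.997, 0.001]
contact_force: [-1.7, -0.7, 3.4]
grip_width: 0.0256
gripper_force: 39.0
```

```bash
python3 -m handwheel '[{"dp":[0,0,-0.015],"delta_rot":[0,0,0]},{"dp":[0,0,-0.04],"delta_rot":[0,0,0]},{"dp":[0,0,-0.07],"delta_rot":[0,0,0]},{"dp":[0,0,-0.1],"delta_rot":[0,0,0]},{"dp":[0,0,-0.13],"delta_rot":[0,0,0]},{"dp":[0,0,-0.15],"delta_rot":[0,0,0]},{"dp":[0,0,-0.15],"delta_rot":[0,0,0]},{"dp":[0,0,-0.15],"delta_rot":[0,0,0]}]'
cat >> h.py <<'E'
DOT=np.array([.566,.0065,.062]); FIN=R.from_euler("z",1.5,degrees=True)*R.from_euler("y",-20,degrees=True)*down(90)
N=-FIN.as_matrix()[:,2]
E
python3 - <<'E'
from h import *
c=grab("wrist"); cv2.imwrite("pics/w8.png",c["img"])
go(DOT+N*(.0314+.06),FIN)
E
```

```text
clock: 17.9
tcp_pos: [0.4674, 0.3348, 0.1944]
orientation: [-0.939, -2.998, 0.001]
contact_force: [-0.3, 0.0, -1.7]
grip_width: 0.0261
gripper_force: 39.0
dp [-0.243  -0.2317  0.0465] rot [-0.3241 -0.1631  0.9282]
```

```bash
python3 -m handwheel '[{"dp":[-0.02,-0.02,0],"delta_rot":[-0.03,-0.01,0.08]},{"dp":[-0.05,-0.05,0],"delta_rot":[-0.06,-0.03,0.18]},{"dp":[-0.09,-0.085,0],"delta_rot":[-0.1,-0.05,0.3]},{"dp":[-0.13,-0.12,0],"delta_rot":[-0.15,-0.08,0.45]},{"dp":[-0.165,-0.155,0],"delta_rot":[-0.2,-0.1,0.6]},{"dp":[-0.2,-0.19,0],"delta_rot":[-0.25,-0.13,0.73]},{"dp":[-0.225,-0.215,0.01],"delta_rot":[-0.29,-0.15,0.84]},{"dp":[-0.238,-0.227,0.03],"delta_rot":[-0.32,-0.16,0.92]},{"dp":[-0.243,-0.232,0.046],"delta_rot":[-0.324,-0.163,0.928]},{"dp":[-0.243,-0.232,0.046],"delta_rot":[-0.324,-0.163,0.928]},{"dp":[-0.243,-0.232,0.046],"delta_rot":[-0.324,-0.163,0.928]},{"dp":[-0.243,-0.232,0.046],"delta_rot":[-0.324,-0.163,0.928]}]'
python3 - <<'E'
from h import *
go(DOT+N*(.0314+.025),FIN)
c=grab("wrist"); im=c["img"]; cv2.imwrite("pics/w9.png",cv2.resize(im[120:330,180:400],None,fx=2.7,fy=2.7))
h=cv2.cvtColor(im,cv2.COLOR_BGR2HSV); m=cv2.inRange(h,(0,110,70),(6,255,255))|cv2.inRange(h,(172,110,70),(180,255,255))
k,l,s,cc=cv2.connectedComponentsWithStats(m)
for i in range(1,k):
    if s[i,4]>8: print(s[i],cc[i].round(1),onplane(c,*cc[i],.062,True).round(4))
st=status.get_obs(); tip=st["tcp_pos"]+R.from_rotvec(st["orientation"]).apply([0,0,.0314])
T=np.array(c["world_from_camera"]); v=T[:3,:3].T@(tip-T[:3,3]); t=np.arctan2(np.hypot(v[0],v[1]),-v[2]); u=np.array([v[0],-v[1]])/np.hypot(v[0],v[1])*t*f(c)
print("tip pred",tip,u+[c["cx"],c["cy"]])
E
```

```text
clock: 19.45
tcp_pos: [0.5358, 0.0067, 0.1497]
orientation: [2.005, 2.06, 0.368]
contact_force: [-0.3, -0.2, -1.6]
grip_width: 0.0258
gripper_force: 39.1
dp [-0.0011 -0.0018  0.0363] rot [ 0.0024 -0.002   0.0005]
[278 191  12  11 103] [283.7 196.3] [0.5646 0.0073 0.062 ]
tip pred [0.54662858 0.00701126 0.12024031] [288.05705261 222.10173731]
```

View pics/w9.png

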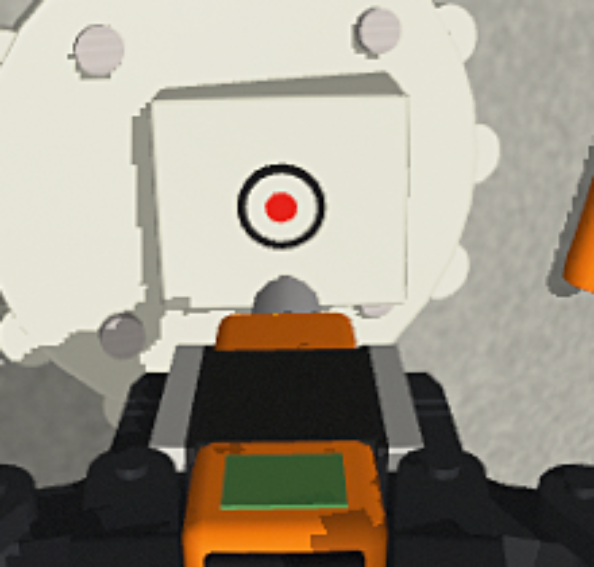

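The picture shows the gauge gripped squarely on its black band, its nose end at about full-image (286,222) where predicted, and the dot at (283.7,196.3). Now the approach along the normal.

```bash
sed -i 's/DOT=np.array(\[.566/DOT=np.array([.5665/' h.py; cat > q.py <<'E'
from h import *
F=[]
for i in range(5): grab("top"); F.append(status.get_obs()["contact_force"])
F=np.mean(F,0); s=status.get_obs(); Rm=R.from_rotvec(s["orientation"])
print("t",s["clock"],"F",F.round(2),"N-axis",(F@N).round(2),"gap",((s["tcp_pos"]-DOT)@N-.0314).round(4),"ang",np.degrees((Rm.inv()*FIN).magnitude()).round(2),"lat",Rm.inv().apply(DOT-s["tcp_pos"]).round(4))
E
python3 q.py; python3 -c "
from h import *
go(DOT+N*(.0314+.012),FIN)"
```

```text
t 19.75 F [-0.45 -0.02 -1.67] N-axis -1.42 gap 0.0613 ang 0.14 lat [-0.0007 -0.0009  0.0927]
dp [-0.0007 -0.0008  0.0493] rot [ 0.0018 -0.0016 -0.0001]
```

```bash
python3 -m handwheel '[{"dp":[0,-0.001,0.02],"delta_rot":[0.001,-0.001,0]},{"dp":[-0.001,-0.001,0.035],"delta_rot":[0.002,-0.002,0]},{"dp":[-0.001,-0.001,0.043],"delta_rot":[0.002,-0.002,0]},{"dp":[-0.001,-0.001,0.047],"delta_rot":[0.002,-0.002,0]},{"dp":[-0.001,-0.001,0.049],"delta_rot":[0.002,-0.002,0]},{"dp":[-0.001,-0.001,0.049],"delta_rot":[0.002,-0.002,0]},{"dp":[-0.001,-0.001,0.049],"delta_rot":[0.002,-0.002,0]}]'; python3 q.py
python3 -m handwheel '[{"dp":[0,0,0.002],"delta_rot":[0,0,0]},{"dp":[0,0,0.004],"delta_rot":[0,0,0]},{"dp":[0,0,0.005],"delta_rot":[0,0,0]},{"dp":[0,0,0.005],"delta_rot":[0,0,0]}]'|grep tcp; python3 q.py
```

```text
clock: 20.62
tcp_pos: [0.5514, 0.0056, 0.1031]
orientation: [2.007, 2.059, 0.363]
contact_force: [-0.1, 0.7, -1.7]
grip_width: 0.0259
gripper_force: 39.2
t 20.875 F [ 0.01  0.05 -1.74] N-axis -1.64 gap 0.0122 ang 0.04 lat [0.0005 0.0003 0.0436]
tcp_pos: [0.5529, 0.0056, 0.0979]
t 21.625 F [ 0.15  0.24 -1.53] N-axis -1.49 gap 0.0071 ang 0.05 lat [0.0005 0.0004 0.0385]
```

```bash
for i in 1 2; do python3 -m handwheel '[{"dp":[0,0,0.001],"delta_rot":[0,0,0]},{"dp":[0,0,0.0025],"delta_rot":[0,0,0]},{"dp":[0,0,0.0025],"delta_rot":[0,0,0]}]'>/dev/null; python3 q.py; done
python3 - <<'E'
from h import *
c=grab("wrist"); im=c["img"]; h=cv2.cvtColor(im,cv2.COLOR_BGR2HSV); m=cv2.inRange(h,(0,110,70),(6,255,255))|cv2.inRange(h,(172,110,70),(180,255,255))
k,l,s,cc=cv2.connectedComponentsWithStats(m)
for i in range(1,k):
    if s[i,4]>4: print(s[i],cc[i].round(1))
E
```

```text
t 22.25 F [-0.22  0.18 -1.92] N-axis -1.73 gap 0.0046 ang 0.05 lat [0.0006 0.0004 0.036 ]
t 22.875 F [ 0.18 -0.15 -1.38] N-axis -1.36 gap 0.0021 ang 0.06 lat [0.0006 0.0004 0.0335]
[279 213  15  11 125] [286.  218.2]
```

```bash
for i in 1 2 3; do python3 -m handwheel '[{"dp":[0,0,0.0008],"delta_rot":[0,0,0]},{"dp":[0,0,0.0015],"delta_rot":[0,0,0]},{"dp":[0,0,0.0015],"delta_rot":[0,0,0]}]'>/dev/null; python3 q.py; done
```

```text
t 23.55 F [ 0.44 -0.3  -1.94] N-axis -1.97 gap 0.0006 ang 0.06 lat [0.0006 0.0004 0.032 ]
t 24.175 F [-0.61 -0.17 -0.51] N-axis -0.27 gap -0.0009 ang 0.05 lat [0.0005 0.0003 0.0305]
t 24.8 F [-0.64  0.15  0.04] N-axis 0.26 gap -0.0024 ang 0.05 lat [0.0005 0.0004 0.029 ]
```

```bash
for i in 1 2; do python3 -m handwheel '[{"dp":[0,0,0.0007],"delta_rot":[0,0,0]},{"dp":[0,0,0.0014],"delta_rot":[0,0,0]},{"dp":[0,0,0.0018],"delta_rot":[0,0,0]},{"dp":[0,0,0.0018],"delta_rot":[0,0,0]}]'>/dev/null; python3 q.py; done
python3 - <<'E'
from h import *
c=grab("wrist"); im=c["img"]; h=cv2.cvtColor(im,cv2.COLOR_BGR2HSV); m=cv2.inRange(h,(0,110,70),(6,255,255))|cv2.inRange(h,(172,110,70),(180,255,255))
k,l,s,cc=cv2.connectedComponentsWithStats(m)
for i in range(1,k):
    if s[i,4]>4: print(s[i],cc[i].round(1))
g=im[190:260,230:340]; print("ring row scan",im[214,255:320].min(1).tolist()); print("col scan",im[190:235,286].min(1).tolist())
E
python3 q.py
```

```text
t 25.55 F [-0.69 -0.06  0.53] N-axis 0.73 gap -0.0042 ang 0.05 lat [0.0006 0.0004 0.0272]
t 26.3 F [-0.95 -0.18  1.56] N-axis 1.79 gap -0.006 ang 0.05 lat [0.0006 0.0004 0.0254]
[279 217  15   8  74] [285.9 220.6]
ring row scan [204, 208, 207, 208, 207, 207, 207, 206, 208, 209, 213, 208, 129, 12, 29, 28, 25, 74, 178, 226, 214, 208, 208, 208, 209, 209, 208, 207, 209, 208, 209, 210, 209, 209, 209, 208, 209, 209, 209, 208, 208, 212, 213, 221, 185, 94, 13, 25, 25, 6, 128, 207, 213, 208, 206, 207, 206, 207, 207, 206, 206, 207, 207, 208, 206]
col scan [207, 206, 208, 206, 207, 206, 207, 206, 206, 206, 205, 208, 219, 152, 39, 23, 27, 29, 167, 221, 210, 207, 209, 209, 210, 214, 198, 93, 9, 25, 27, 22, 59, 103, 117, 117, 118, 119, 119, 118, 121, 119, 120, 122, 124]
t 26.6 F [-1.02  0.34  1.29] N-axis 1.56 gap -0.006 ang 0.05 lat [0.0005 0.0003 0.0254]
```

```bash
python3 -c "
from bench import r
print(r.hand_in())"
```

```text
the job is handed in; nothing more can be done
None
```

I pressed and released the cap, then took the gauge from its stand. I handed in at about 26.6 s with it held on the red dot, square to the face: about 3.3 N, plunger about 6 mm in (worked out from force and travel), tip within about 1 mm by the wrist camera; no verdict was returned.

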